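# Tidy the studio bench: sort can, ink, tape and stapler to their places

## Robot

A 6-joint arm with a two-finger parallel gripper is mounted at the origin on the work surface. World frame = base frame: x ahead of the robot, y to its left, z up, the work surface at z = 0. Lengths are in m, angles in rad, forces in N, time in s.
With the tool pointing down it reaches from about 0.325 to 0.9 m from the base axis. Payload 6.1 kg.
Tool frame: the origin (TCP) lies midway between the tips of the shut fingers; the grasp point (between the pads) lies 19 mm behind it; z points along the fingers, y is the line along which they close (so a half turn about z gives the same grasp; the last joint's range is limited). The gripper opens to 85 mm and grips with 20 to 120 N. Pads are 22 mm wide; open, the fingers measure 114 mm over their backs; the gripper's body (76 mm by 85 mm) begins 54 mm behind the grasp point. The pads swing forward as they close: fully open they stand 13 mm farther back than shut.
Start: joints at [-1.309, 0.22, 1.526, -0, 1.395, -0.126], TCP at [0.236, -0.579, 0.231] pointing down, gripper open.
Joint ranges: [-2.98, 2.98], [-0.91, 2.08], [0.09, 2.57], [-1.24, 4.39], [0.2, 2.65], [-2.68, 2.68]. Speed limits (rad/s): [2.57, 2.57, 3.01, 3.14, 3.14, 3.14].

## Interface

Orientations are given as [roll, pitch, yaw] about the fixed x, y, z axes, in that order (R = Rz(yaw) Ry(pitch) Rx(roll)).
In Python, from plant import movep, move_l, set_joints, gripper_to, hold, inverse_kinematics, observe, get_image, get_calibration, Unreachable, job_done gives the robot as it stands. Calls block until the motion is done:
- movep(position, orientation): joint-space move of the TCP to a pose.
- move_l(position, feed=0.15, rotation=None, max_force=None): straight line of the TCP; rotation=None keeps the orientation; feed is the mean speed in m/s. With max_force (N) it stops when the force on the tool has changed by that much, and returns True; else False.
- set_joints(angles): joint-space move.
- gripper_to(opening, f_grip=None): finger opening in m; f_grip is the grip in N (None keeps the last); returns when the fingers have stopped.
- hold(seconds).
- inverse_kinematics(position, orientation): joint angles nearest the present ones, or None.
- observe(): the state.
- get_image(name): name is "side" or "top" or "wrist"; returns (picture, depth): 420x560x3 uint8, red, green, blue; 420x560 float32, m along the optical axis (not along the pixel's ray), 0 where there is no reading.
- get_calibration(name): a dict with "intrinsics" (3x3 intrinsics, pixels), "world_from_camera" (4x4, takes a point from camera to world coordinates). Camera axes: x right, y down, z forward; pixel columns grow to the right and rows downward; lengths in m; the calibration is good to about 2 mm. A picture is of the moment at which its call begins: read the wrist's pose just before it. get_calibration takes no time and is no camera call; for the wrist camera it gives the pose at the moment of the call.
A pose or a line that the arm cannot do raises Unreachable and nothing moves.
- job_done(): hands the job in; it is judged then, once.
The state is a dict: "time_s": time; "q": joint angles; "joint_velocities": joint speeds; "joint_torque": joint torques, N m; "eef_pos": TCP position; "tcp_rot": TCP orientation; "ft_force": force on the tool from outside, world axes, zero at the start; "torque": the same for the moment, N m; "opening": finger opening in m; "grasp_force": force on a finger pad.
Only numpy, scipy, OpenCV 4.12 (cv2) and the standard library are available. Lean on these libraries where they do the work, as an engineer would, in place of code of your own. Each camera call takes 0.05 s, during which the arm holds its last target. There are 200 camera calls.

## Task

Please tidy the studio bench: lift the orange-capped spray can out of the divided carton and stand it in the steel drip tray, stand the ink jar in the dark-wood tray, put the roll of tape flat over the brass post, and lay the stapler on its base lengthwise in the green tray. Keep the ink jar upright and set it down gently without dropping it, and leave the other two spray cans in their cells.

Things in the scene. Friction and masses are not known exactly. Their poses are not given: they have to be found in the camera images.
- can_orange_center (a point): Spray can with ORANGE cap, 0.3 kg, to be moved. 50 mm diameter, 160 mm tall, aluminium with paper label; the cap is its top 42 mm, 48 mm diameter. Stands upright in one cell of the divided carton (foot 5 mm above the table), 65 mm of it above the carton's rim. Point at its centre, 80 mm above its foot; z up along the can, x along the carton's row of cells.
- can_white_center (a point): Spray can with WHITE cap, else the same, in another cell; it stays. Same point and axes. The carton: cardboard, fixed, open-topped, 246 mm long (along the row), 86 mm wide, 100 mm high, floor 5 mm thick; two 95 mm high cross dividers make three cells, middles 78 mm apart, one can in each within 6 mm of the middle.
- can_blue_center (a point): Spray can with BLUE cap, else the same, in another cell of the carton; it stays. Same point and axes. The carton stands on the left of the bench; the minus y side of each can (across the row) faces the open middle of the bench, nothing tall stands there.
- jar_center (a point): Ink jar: amber glass, 46 mm diameter, 60 mm tall, upright, paper label band, black screw lid (43 mm diameter, top 14 mm), about 0.14 kg. Point at its centre, 30 mm above its foot; z up.
- tape_center (a point): Roll of blue tape lying flat: outside diameter 62 mm, hole 32 mm, 36 mm tall, about 0.06 kg. Point at its centre in the hole, 18 mm above its underside; z along the hole.
- stapler_center (a point): Red and black office stapler standing on its flat black base: 100 mm long (x axis), 32 mm wide (y axis), 50 mm tall; the red arm on top is 30 mm wide, about 0.16 kg. Point at its centre, 25 mm above its underside.
- drip_tray: Square bare-steel drip tray, 88 x 88 mm, 18 mm high, walls and floor 4 mm thick, fixed; for the spray can. Origin at the centre of its underside, z up.
- jar_tray: Square dark-wood tray, 84 x 84 mm, 20 mm high, walls and floor 4 mm thick, fixed; for the ink jar. Origin at the centre of its underside, z up.
- tape_post: Tape holder: white square base 80 x 80 mm, 8 mm thick, with an upright brass post 12 mm in diameter in its middle, whose top is 53 mm above the table; fixed; the tape roll goes over the post. Origin at the centre of its underside, z up.
- green_tray: Green plastic tray, 140 mm long (x axis), 100 mm wide (y axis), 16 mm high, walls and floor 4 mm thick, fixed; for the stapler. Origin at the centre of its underside, z up.
Mind the look-alikes: they are no part of the job. Of the things that look like the part that bears tape_center, the smallest one is meant.

How it is judged:
By the outcome, as a careful person would: the job done as asked, in the order asked, and still so for the second after the job is handed in, with the robot touching nothing.
It also fails if it takes over 96 s, if anything falls off the work surface, if the arm or the gripper's body presses on something with over 40 N, if the wrist force passes 120 N, or if a joint passes its speed limit or range.

## Working session

There is one attempt and no reset: what is moved stays moved. The work goes in short steps, each a Python script; the robot and the scene stay as the last script left them, time stands still between calls to the robot, and variables do not carry over. Pictures are saved under pics/ and viewed, at most 14 in all, crops included, and the job is handed in when it is done.

```bash
mkdir -p pics; ls
python3 - <<'E'
from plant import *
import cv2,numpy as np
np.set_printoptions(precision=4,suppress=True)
for n in("top","side"):
    im,d=get_image(n); c=get_calibration(n)
    cv2.imwrite(f"pics/{n}0.png",im[:,:,::-1]); np.savez(f"{n}0.npz",im=im,d=d,K=c["intrinsics"],T=c["world_from_camera"])
    print(n,c["intrinsics"],c["world_from_camera"],(d>0).mean())
print(observe())
E
```

```text
pics
top [[530.8146   0.     281.912 ]
 [  0.     530.8146 215.4551]
 [  0.       0.       1.    ]] [[-0.0093 -0.9974  0.0708  0.308 ]
 [-0.9999  0.0088 -0.0074 -0.0048]
 [ 0.0068 -0.0709 -0.9975  1.5926]
 [ 0.      0.      0.      1.    ]] 0.9959056122448979
side [[490.1586   0.     277.3015]
 [  0.     490.1586 213.1087]
 [  0.       0.       1.    ]] [[-0.8649 -0.3818  0.3259  0.0881]
 [-0.5017  0.677  -0.5384  0.5859]
 [-0.0151 -0.6292 -0.7771  0.9285]
 [ 0.      0.      0.      1.    ]] 0.995922619047619
{'time_s': 0.1, 'q': array([-1.3091,  0.2212,  1.5275,  0.    ,  1.3947, -0.1261]), 'joint_velocities': array([-0.0013, -0.001 , -0.0032, -0.0004,  0.0008, -0.0019]), 'joint_torque': array([  0.0012, -49.8243, -39.0546,  -0.0003,   0.0057,  -0.    ]), 'eef_pos': array([ 0.2362, -0.5781,  0.2303]), 'tcp_rot': array([-3.1398, -0.0002,  0.3878]), 'ft_force': array([ 0.673 , -0.4962,  0.5668]), 'torque': array([-0.012 ,  0.0024, -0.0439]), 'grasp_force': 0.0, 'opening': 0.08568863254851311}
```

View pics/top0.png

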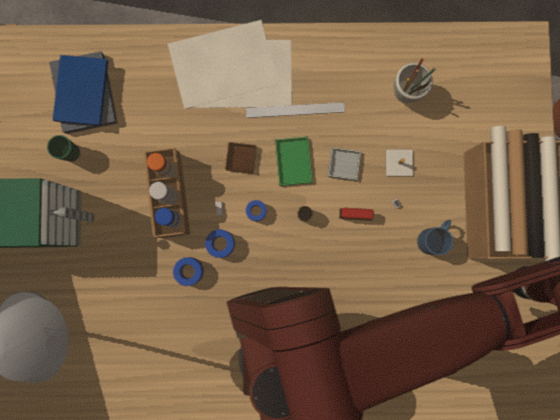

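View pics/side0.png

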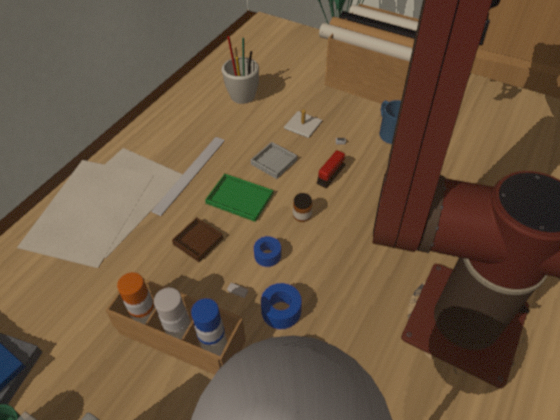

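The top view shows the orange cap at (157,162), white (158,190) and blue (165,217), the smallest tape at (256,211), the jar at (305,214), and the stapler at (357,214). The wood tray is at (241,158), the green tray at (295,162), the steel tray at (346,165) and the post at (400,163). The side view agrees. Next I'll measure these from both views.

```bash
cat > meas.py <<'E'
import cv2,numpy as np
np.set_printoptions(precision=4,suppress=True)
def cloud(d,K,T):
    v,u=np.mgrid[:d.shape[0],:d.shape[1]]
    c=np.stack([(u-K[0,2])*d/K[0,0],(v-K[1,2])*d/K[1,1],d],-1)
    return c@T[:3,:3].T+T[:3,3]
# name: hsv lo, hi, z-range
SPEC=dict(
 orange=((3,150,90),(15,255,255),(.155,.175)),
 white=((0,0,120),(179,70,255),(.155,.175)),
 blue=((105,120,60),(130,255,255),(.155,.175)),
 jar=((0,0,0),(179,255,70),(.05,.07)),
 tape=((105,120,50),(130,255,255),(.03,.045)),
 stapler=((0,150,60),(179,255,255),(.035,.06)),
 wood=((0,30,15),(20,255,110),(-.01,.03)),
 green=((45,100,40),(80,255,255),(-.01,.03)),
 steel=((0,0,50),(179,60,255),(-.01,.03)),
 post=((0,0,110),(179,75,255),(-.005,.02)))
TOP=dict(orange=(157,162),white=(158,190),blue=(165,217),jar=(305,214),tape=(256,211),stapler=(357,214),
 wood=(241,158),green=(295,162),steel=(346,165),post=(400,163))
def rects(im,d,K,T,approx,rad,names=SPEC):
    P=cloud(d,K,T); H=cv2.cvtColor(im,cv2.COLOR_RGB2HSV); out={}
    for n in names:
        lo,hi,z=SPEC[n]
        m=(cv2.inRange(H,lo,hi)>0)&(d>0)&(P[...,2]>z[0])&(P[...,2]<z[1])&(np.hypot(*(P[...,:2]-approx[n]).transpose(2,0,1))<rad[n])
        k,lab,st,_=cv2.connectedComponentsWithStats(m.astype(np.uint8))
        if k<2: print(n,"none");continue
        m=lab==1+np.argmax(st[1:,4]); p=P[m]
        (c,s,a)=cv2.minAreaRect(p[:,:2].astype(np.float32))
        out[n]=(np.array(c),s,a)
        print(n,m.sum(),"rect",np.array(c),np.array(s),round(a,1),"mean",p.mean(0))
    return out
RAD=dict(orange=.04,white=.04,blue=.04,jar=.04,tape=.05,stapler=.08,wood=.075,green=.1,steel=.075,post=.07)
E
python3 - <<'E'
from meas import *
t=np.load("top0.npz"); P=cloud(t["d"],t["K"],t["T"])
print("table z",P[280,300],P[130,200])
ap={n:P[v,u,:2] for n,(u,v) in TOP.items()}
rects(t["im"],t["d"],t["K"],t["T"],ap,RAD)
print("SIDE"); s=np.load("side0.npz"); rects(s["im"],s["d"],s["K"],s["T"],ap,RAD)
E
```

```text
table z [ 0.2277 -0.0687  0.0019] [ 0.6848  0.2306 -0.0046]
orange 245 rect [0.5595 0.3271] [0.0457 0.0462] 89.8 mean [0.5598 0.327  0.1644]
white 234 rect [0.4805 0.3206] [0.0448 0.0458] 44.5 mean [0.4813 0.3199 0.1644]
blue 237 rect [0.411  0.3045] [0.0437 0.0448] 0.2 mean [0.4105 0.3038 0.1648]
jar 145 rect [ 0.4224 -0.0827] [0.0364 0.0394] 62.9 mean [ 0.4222 -0.0823  0.0599]
tape 170 rect [0.4342 0.0604] [0.0535 0.0547] 75.0 mean [0.4343 0.0598 0.0361]
stapler 314 rect [ 0.4229 -0.2344] [0.0915 0.0294] 86.5 mean [ 0.4226 -0.2341  0.0491]
wood 969 rect [0.5947 0.0983] [0.1002 0.09  ] 82.5 mean [0.5947 0.0988 0.0055]
green none
steel 862 rect [ 0.5742 -0.2058] [0.0916 0.0877] 82.1 mean [ 0.5757 -0.2058  0.0066]
post 661 rect [ 0.5774 -0.3737] [0.0854 0.0793] 88.9 mean [ 0.5773 -0.3709  0.0079]
SIDE
orange 500 rect [0.5582 0.3289] [0.0468 0.0457] 34.2 mean [0.5578 0.3299 0.1641]
white 497 rect [0.4804 0.3213] [0.0466 0.0435] 84.2 mean [0.4798 0.3226 0.1645]
blue 547 rect [0.4089 0.3069] [0.0464 0.045 ] 76.4 mean [0.4081 0.308  0.1643]
jar 219 rect [ 0.4209 -0.0796] [0.0399 0.0392] 0.5 mean [ 0.4201 -0.0776  0.0588]
tape 365 rect [0.4328 0.0638] [0.0573 0.0607] 15.8 mean [0.432  0.0652 0.0351]
stapler 377 rect [ 0.4197 -0.2339] [0.0966 0.0302] 85.4 mean [ 0.4183 -0.2285  0.0474]
wood 1449 rect [0.5997 0.0979] [0.1051 0.1028] 82.1 mean [0.5945 0.1027 0.0071]
green none
steel 917 rect [ 0.5706 -0.2086] [0.1043 0.0913] 81.6 mean [ 0.575  -0.2055  0.0077]
post 476 rect [ 0.5782 -0.3761] [0.0943 0.0864] 89.6 mean [ 0.5749 -0.3637  0.0072]
```

Both views agree to about 3 mm, and heights and sizes match what was given. I'll move now, taking wrist pictures on the way to refine the trays.

```bash
cat > rob.py <<'E'
from plant import *
from meas import *
PI=np.pi
AP=dict(orange=(.559,.328),white=(.4805,.321),blue=(.410,.306),jar=(.4217,-.081),tape=(.4335,.062),stapler=(.4215,-.234),
 wood=(.5945,.098),green=(.585,-.05),steel=(.575,-.206),post=(.577,-.372))
def mv(x,y,z,yaw): movep([x,y,z],[PI,0,yaw])
def wrist(tag,names):
    hold(.1); c=get_calibration("wrist"); im,d=get_image("wrist")
    cv2.imwrite(f"pics/{tag}.png",im[:,:,::-1]); np.savez(tag+".npz",im=im,d=d,K=c["intrinsics"],T=c["world_from_camera"])
    print(tag,"cam",c["world_from_camera"][:3,3]); return rects(im,d,c["intrinsics"],c["world_from_camera"],AP,RAD,names)
def st():
    o=observe(); print("t",round(o["time_s"],2),o["eef_pos"],o["tcp_rot"],"op",round(o["opening"],4),"g",round(o["grasp_force"],1),o["ft_force"])
E
python3 - <<'E'
from rob import *
mv(.50,-.17,.42,.1); wrist("w1",["jar","stapler","wood","green","steel","post"]); st()
mv(.559,.328,.33,.11); wrist("w2",["orange","white","blue"]); st()
cv2.imwrite("pics/w12.png",np.hstack([cv2.imread(f"pics/{a}.png")[::2,::2] for a in("w1","w2")]))
for a in ("w1","w2"): print(np.load(a+".npz")["T"])
E
```

```text
w1 cam [ 0.5651 -0.1649  0.5604]
jar 168 rect [ 0.4264 -0.0841] [0.0394 0.0392] 66.4 mean [ 0.4258 -0.0837  0.0578]
stapler 994 rect [ 0.4251 -0.2373] [0.093  0.0282] 86.2 mean [ 0.4265 -0.2364  0.0473]
wood 3060 rect [0.5967 0.1052] [0.0847 0.0863] 82.8 mean [0.5976 0.1074 0.0066]
green 5589 rect [ 0.5879 -0.0526] [0.1422 0.1   ] 4.9 mean [ 0.5888 -0.0516  0.0043]
steel 3067 rect [ 0.5775 -0.2057] [0.0873 0.0898] 81.8 mean [ 0.5775 -0.2063  0.0052]
post 2333 rect [ 0.5798 -0.3736] [0.0812 0.0807] 89.4 mean [ 0.5802 -0.3716  0.0064]
t 2.14 [ 0.4998 -0.1707  0.4194] [-3.1412  0.0008  0.0988] op 0.0854 g 0.0 [ 0.3305 -0.7859  0.4836]
w2 cam [0.6248 0.3334 0.4716]
orange 1857 rect [0.5625 0.3264] [0.0463 0.047 ] 10.0 mean [0.563  0.3263 0.1633]
white 1594 rect [0.483  0.3189] [0.0462 0.0462] 38.1 mean [0.4845 0.3191 0.1631]
blue 1371 rect [0.4131 0.3037] [0.0465 0.0457] 59.0 mean [0.4146 0.3044 0.1631]
t 4.14 [0.5596 0.3269 0.3304] [-3.1416 -0.0007  0.1083] op 0.0851 g 0.0 [-1.0068  0.13   -0.6508]
[[ 0.0987 -0.961  -0.2583  0.5651]
 [-0.9951 -0.0955 -0.0249 -0.1649]
 [-0.0008  0.2595 -0.9657  0.5604]
 [ 0.      0.      0.      1.    ]]
[[ 0.1081 -0.9605 -0.2563  0.6248]
 [-0.9941 -0.1045 -0.0276  0.3334]
 [-0.0003  0.2578 -0.9662  0.4716]
 [ 0.      0.      0.      1.    ]]
```

View pics/w12.png

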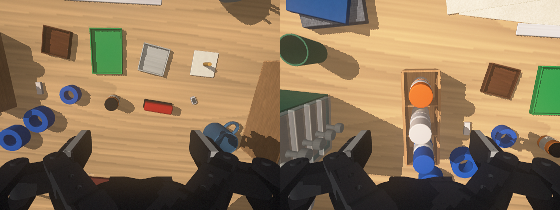

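The wrist view puts the cans at about (420,93), (419,130) and (424,162) in the right half, and all four containers are clear in the left half. All the positions agree to about 3 mm, so I'm picking the orange can.

Run:
```python
from rob import *
mv(.5605,.327,.24,.11)
print(move_l([.5605,.327,.112],feed=.12,max_force=12)); st()
gripper_to(.03,40); st()
print(move_l([.5605,.327,.25],feed=.12)); st()
wrist("w3",["white","blue"])
im,_=get_image("side"); cv2.imwrite("pics/s3.png",im[:,:,::-1])
```

```text
False
t 5.81 [0.5612 0.3274 0.1132] [-3.141  -0.0019  0.1101] op 0.0857 g 0.0 [-0.7162 -0.3869 -0.5403]
t 6.25 [0.561  0.3271 0.1128] [-3.1413 -0.0012  0.1099] op 0.0472 g 41.7 [-1.0723 -1.0758  3.6469]
False
t 7.55 [0.5599 0.3267 0.2486] [3.1409 0.0021 0.11  ] op 0.0471 g 41.7 [-0.2605 -0.3712 -3.9483]
w3 cam [0.6254 0.3336 0.3896]
white none
blue none
```

View pics/s3.png

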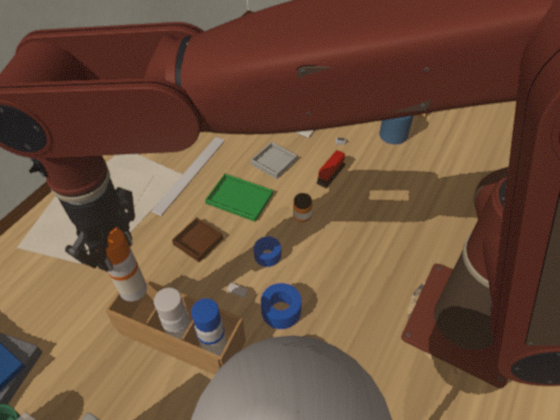

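The orange can is lifted and held upright at (125,270), with the white and blue cans still in their cells. I'm carrying it to the drip tray.

Run:
```python
from rob import *
mv(.5765,-.206,.27,.11); st()
move_l([.5765,-.206,.128],feed=.12); hold(.2); st()
print(move_l([.5765,-.206,.107],feed=.02,max_force=5)); st()
gripper_to(.085); st()
move_l([.5765,-.206,.29],feed=.15)
mv(.4235,-.082,.3,.11); wrist("w4",["jar","stapler","steel"]); st()
for n in("top",):
    im,_=get_image(n); cv2.imwrite(f"pics/{n}4.png",cv2.resize(im[100:300,150:450,::-1],None,fx=2,fy=2))
```

```text
t 9.68 [ 0.5769 -0.2049  0.2699] [-3.1411 -0.0001  0.1114] op 0.0473 g 41.7 [ 0.0409  0.2214 -3.1104]
t 11.21 [ 0.5769 -0.2062  0.1288] [ 3.1409 -0.0012  0.11  ] op 0.0476 g 41.7 [-0.4537  0.345  -3.0497]
True
t 11.98 [ 0.5764 -0.206   0.1118] [-3.1414  0.0004  0.11  ] op 0.0473 g 42.4 [ 0.6117 -0.4644  4.8593]
t 12.45 [ 0.5749 -0.2052  0.1097] [-3.1393  0.0036  0.11  ] op 0.085 g 0.0 [ 0.148 -0.415  0.959]
w4 cam [ 0.4895 -0.0761  0.4411]
jar 264 rect [ 0.4258 -0.0839] [0.0395 0.0409] 64.7 mean [ 0.4235 -0.0896  0.0583]
stapler 1800 rect [ 0.4244 -0.2364] [0.0926 0.0292] 86.2 mean [ 0.4256 -0.2344  0.0474]
steel 3411 rect [ 0.579  -0.2057] [0.0878 0.0943] 81.9 mean [ 0.5708 -0.1936  0.0074]
t 14.76 [ 0.4243 -0.0828  0.2999] [-3.1415  0.0004  0.1092] op 0.0849 g 0.0 [ 0.0747  0.0674 -0.6878]
```

View pics/w4.png

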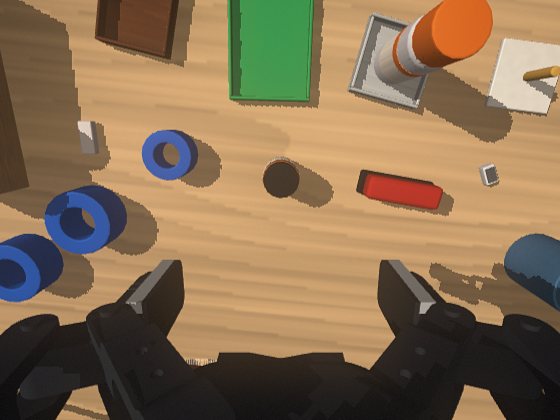

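The can stands in the steel tray, with its cap at (460,30). The jar lid is at (281,177), and the tape at (170,155) and stapler at (400,190) are untouched. Next is the jar.

Run:
```python
from rob import *
x,y=.4245,-.083
mv(x,y,.12,.11)
print(move_l([x,y,.018],feed=.08,max_force=12)); st()
gripper_to(.03,30); st(); z0=observe()["eef_pos"][2]
move_l([x,y,.13],feed=.08); st()
move_l([.596,.102,.13],feed=.12); hold(.2)
move_l([.596,.102,z0+.018],feed=.08); hold(.2); st()
print(move_l([.596,.102,z0-.002],feed=.012,max_force=3)); st()
gripper_to(.085); st()
move_l([.596,.102,.15],feed=.1)
mv(.433,.062,.3,.11); wrist("w5",["tape","wood"]); st()
```

```text
False
t 16.98 [ 0.425  -0.0832  0.0185] [ 3.141  -0.001   0.1101] op 0.0851 g 0.0 [-0.1875 -0.4139  0.4375]
t 17.43 [ 0.4247 -0.0831  0.0184] [ 3.1414 -0.0003  0.11  ] op 0.0451 g 30.4 [-1.3004  0.6872  5.2442]
t 18.98 [ 0.4241 -0.0829  0.1294] [-3.1411  0.0011  0.11  ] op 0.0449 g 30.8 [-0.1714  0.5212 -1.028 ]
t 22.95 [0.5964 0.102  0.037 ] [ 3.1415 -0.001   0.11  ] op 0.0454 g 30.8 [ 0.4184 -0.9664 -1.7223]
True
t 24.06 [0.5959 0.102  0.0225] [-3.1416  0.0004  0.11  ] op 0.0452 g 31.2 [-0.7314 -0.8725  5.5651]
t 24.53 [0.5946 0.1019 0.021 ] [-3.1414  0.003   0.1101] op 0.0849 g 0.0 [-0.5306 -0.7984  0.5378]
w5 cam [0.4987 0.0688 0.4396]
tape 1260 rect [0.4376 0.061 ] [0.059  0.0588] 7.1 mean [0.4379 0.0606 0.0345]
wood 2738 rect [0.5974 0.1052] [0.0834 0.0833] 82.7 mean [0.5928 0.1042 0.0075]
t 27.02 [0.4331 0.0621 0.2986] [-3.1412  0.0026  0.1101] op 0.0852 g 0.0 [-0.0189 -0.5145  0.2309]
```

View pics/w5.png

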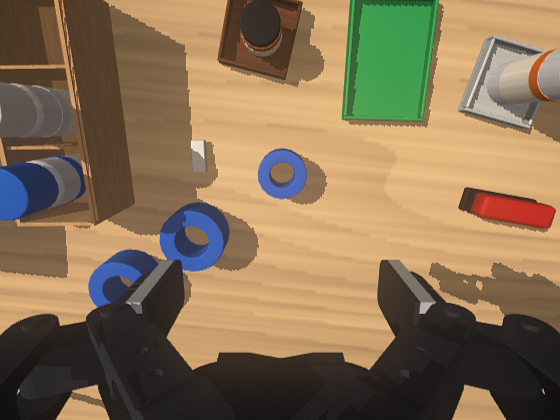

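The jar is upright in the wood tray, with its lid at (260,22). The tape is at (282,172). I'll check the post top in stored picture w1, then move the tape.

Run:
```python
from rob import *
for a in("w1","w4","top0"):
    t=np.load(a+".npz"); P=cloud(t["d"],t["K"],t["T"]); m=(P[...,2]>.03)&(P[...,2]<.062)&(np.hypot(P[...,0]-.579,P[...,1]+.3735)<.04)
    q=P[m]; print(a,m.sum(),q.mean(0) if len(q) else 0)
x,y=.4365,.0615
mv(x,y,.1,.11)
print(move_l([x,y,.008],feed=.08,max_force=12)); st()
gripper_to(.04,25); st()
move_l([x,y,.15],feed=.12)
mv(.58,-.3735,.2,.0); hold(.2); st()
im,_=get_image("side"); cv2.imwrite("pics/s6.png",cv2.resize(im[60:260,180:440,::-1],None,fx=2.5,fy=2.5))
```

```text
w1 84 [ 0.5786 -0.3712  0.0466]
w4 232 [ 0.5781 -0.3704  0.0447]
top0 21 [ 0.5776 -0.3699  0.048 ]
False
t 29.13 [0.4371 0.0615 0.0085] [ 3.1414 -0.0011  0.1101] op 0.0851 g 0.0 [-0.1654  0.6161  0.6589]
t 29.49 [0.437  0.0615 0.0088] [ 3.1415 -0.0009  0.11  ] op 0.0607 g 27.0 [-1.4583 -0.9789  5.2588]
t 32.71 [ 0.5805 -0.3723  0.2003] [ 3.1415 -0.0003  0.0016] op 0.0606 g 27.2 [-0.011  -0.9189 -1.2791]
```

View pics/s6.png

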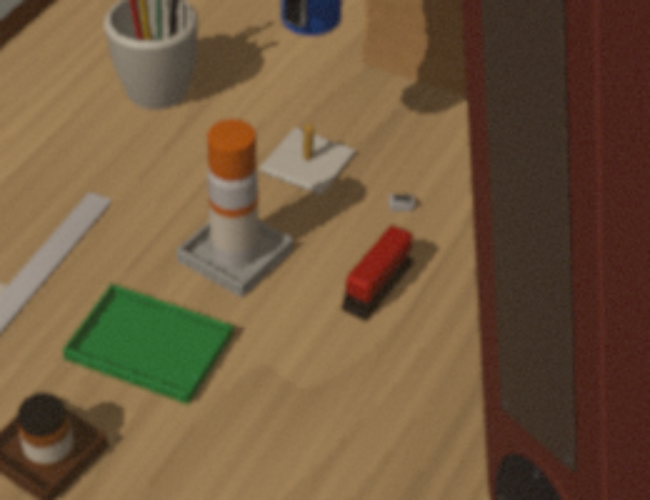

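The can and jar stand in their trays. The tape is in the gripper at (310,10) and the post, at (308,140), is empty. I'm lowering the tape.

Run:
```python
from rob import *
x,y=.579,-.3725
move_l([x,y,.075],feed=.1); hold(.2); st()
b=move_l([x,y,.0145],feed=.025,max_force=4); print(b); st()
if observe()["eef_pos"][2]<.021:
    gripper_to(.085); move_l([x,y,.2],feed=.12)
    mv(.425,-.236,.28,.11-1.57+1.57); wrist("w7",["stapler"]); st()
```

```text
t 34.36 [ 0.5793 -0.3727  0.0757] [ 3.1409 -0.0009  0.    ] op 0.0604 g 27.2 [ 0.0678  1.0297 -0.3945]
True
t 36.45 [ 0.579  -0.3725  0.0169] [-3.1415  0.0001 -0.    ] op 0.0609 g 27.7 [-0.2355  0.355   4.6201]
w7 cam [ 0.4908 -0.23    0.4205]
stapler 2000 rect [ 0.4247 -0.2375] [0.0932 0.0288] 86.1 mean [ 0.4257 -0.2374  0.0476]
t 39.55 [ 0.4255 -0.2366  0.2793] [-3.1408  0.0009  0.1095] op 0.0851 g 0.0 [ 0.9018 -0.3791  0.0149]
```

View pics/w7.png

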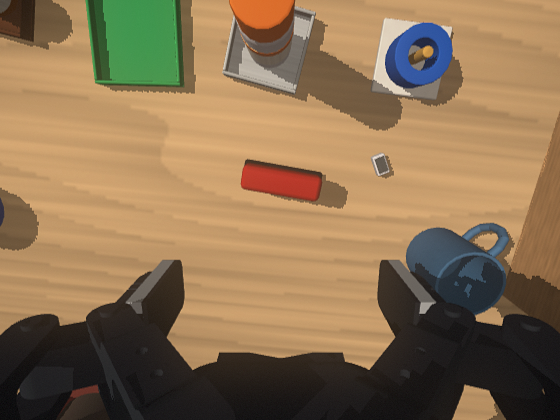

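The tape sits flat over the post at (420,52). The can is in its tray, and the stapler is at (282,180) with its long axis at 86°. The stapler is last.

Run:
```python
from rob import *
x,y=.4245,-.237
for a,b in((1.503,.0855),(-1.639,-3.056)):
    print(a,inverse_kinematics([x,y,.1],[PI,0,a]),inverse_kinematics([.587,-.0525,.1],[PI,0,b]))
a,b=1.503,.0855
mv(x,y,.12,a)
print(move_l([x,y,.008],feed=.08,max_force=12)); st()
gripper_to(.02,35); st(); z0=observe()["eef_pos"][2]
move_l([x,y,.16],feed=.12); st()
mv(.43,-.05,.16,b)
move_l([.587,-.0525,.16],feed=.12); hold(.2)
move_l([.587,-.0525,z0+.02],feed=.1); hold(.2)
print(move_l([.587,-.0525,z0-.002],feed=.02,max_force=4)); st()
gripper_to(.052); move_l([.587,-.0525,.2],feed=.1); st()
mv(.40,-.1,.42,.1)
wrist("w8",[])
im,_=get_image("top"); cv2.imwrite("pics/t8.png",cv2.resize(im[100:300,100:450,::-1],None,fx=2,fy=2))
```

```text
1.503 [-0.6716  0.0276  2.      0.      1.1139 -0.6038] [-0.223   0.2637  1.7342 -0.      1.1437  1.2623]
-1.639 [-0.6716  0.0276  2.     -0.      1.1139  2.5382] [-0.223   0.2637  1.7342  0.      1.1437 -1.8794]
False
t 42.36 [ 0.4249 -0.2373  0.0086] [3.1407 0.0007 1.503 ] op 0.0852 g 0.0 [0.4161 0.0336 0.2961]
t 42.91 [ 0.4246 -0.2371  0.0083] [3.1414 0.0001 1.503 ] op 0.0299 g 34.8 [-1.112  -0.0194  2.7578]
t 44.33 [ 0.424  -0.2366  0.159 ] [-3.1402 -0.001   1.503 ] op 0.0299 g 34.7 [ 0.2552  0.27   -1.9379]
True
t 50.0 [ 0.5868 -0.0525  0.0122] [-3.1414  0.0006  0.0855] op 0.0294 g 35.4 [-0.4831  0.1422  4.0764]
t 52.38 [ 0.5866 -0.0524  0.1993] [-3.1405  0.0035  0.0855] op 0.0519 g 0.0 [ 0.5492  0.544  -1.    ]
w8 cam [ 0.4659 -0.0939  0.5593]
```

View pics/w8.png

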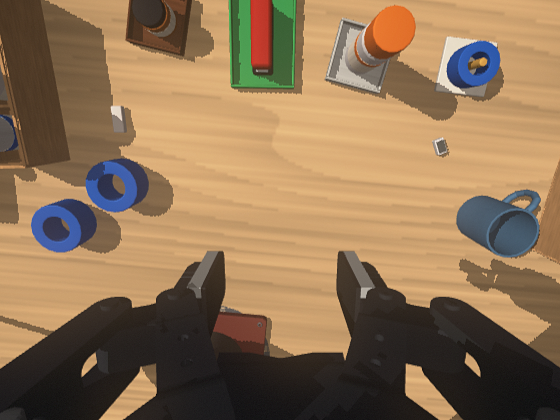

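View pics/t8.png

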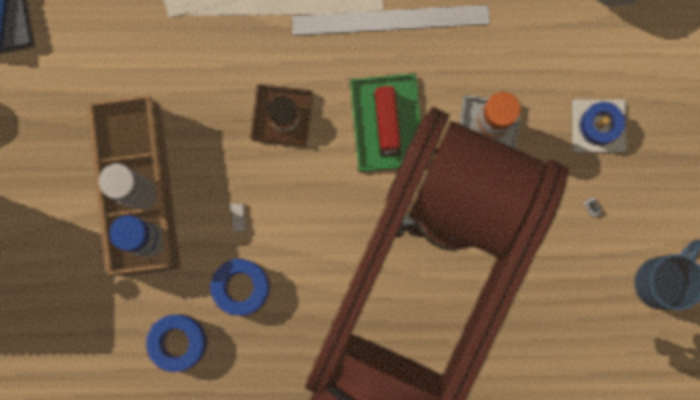

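The top view shows the stapler in the green tray (388,120), the jar in the wood tray (283,112), the can in the steel tray (500,110) and the tape over the post (603,123). White (117,182) and blue (130,233) are still in their cells, so I'm handing in.

```bash
python3 -c "
from plant import *
print(job_done())"
```

```text
the job is handed in; nothing more can be done
None
```

I handed the job in at about 54 s of the 96 s allowed: the orange can, ink jar, tape and stapler were placed in the order asked, and the last pictures show each in its place, with the white and blue cans still in their cells.

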